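Draw a wafer carrier from its covered case and hold it tipped over the inspection stage

ROBOT

A 7-joint arm with a two-finger parallel gripper is mounted at the origin on the work surface. World frame = base frame: x ahead of the robot, y to its left, z up, the work surface at z = 0. Lengths are in m, angles in rad, forces in N, time in s.
With the tool pointing down it reaches from about 0.4 to 0.85 m from the base axis. Payload 6.9 kg.
Tool frame: the origin (TCP) lies midway between the tips of the shut fingers; the grasp point (between the pads) lies behind it (ctrl.pinch_z is the z of the grasp point in the tool frame, in m); z points along the fingers, y is the line along which they close (so a half turn about z gives the same grasp; the last joint's range is limited). The gripper opens to 85 mm and grips with 20 to 120 N. Pads are 22 mm wide; open, the fingers measure 114 mm over their backs; the gripper's body (76 mm by 85 mm) begins 54 mm behind the grasp point. The pads swing forward as they close: fully open they stand 13 mm farther back than shut.
Start: joints at [-1.062, 0.507, -0.238, 1.5, 0.126, 1.149, -0.155], TCP at [0.245, 0.575, 0.231] pointing down, gripper open.
Joint ranges: [-3.08, 3.08], [-0.24, 2.05], [-1.43, 1.35], [0, 2.5], [-1.52, 4.66], [0.17, 1.96], [-2.89, 2.89]. Speed limits (rad/s): [2.39, 2.39, 3.14, 3.14, 3.14, 3.14, 3.14].

INTERFACE

Orientations are given as a unit quaternion [w, x, y, z].
In Python, from station import ctrl, get_state, vision, ticket, models gives the robot as it stands. Calls block until the motion is done:
- ctrl.movep(position, orientation): joint-space move of the TCP to a pose.
- ctrl.movel(position, frame=None, max_speed=0.15): straight line of the TCP; frame=None keeps the orientation; max_speed is the mean speed in m/s.
- ctrl.set_joints(angles): joint-space move.
- ctrl.ungrasp() and ctrl.close_gripper(force=None): open the fingers fully, or close them until they stop; force is the grip in N (None keeps the last).
- ctrl.pause(seconds).
- ctrl.ik(position, orientation): joint angles nearest the present ones, or None.
- get_state(): the state.
- vision.grab_frame(name): name is "side" or "top"; returns (picture, depth): 384x512x3 uint8, blue, green, red; 384x512 float32, m along the optical axis (not along the pixel's ray), 0 where there is no reading.
- vision.camera_info(name): a dict with "mtx" (3x3 intrinsics, pixels), "R" (3x3) and "t" (3): a world point X has camera coordinates R X + t. Camera axes: x right, y down, z forward; pixel columns grow to the right and rows downward; lengths in m; the calibration is good to about 2 mm. A picture is of the moment at which its call begins. camera_info takes no time and is no camera call.
A pose or a line that the arm cannot do raises ctrl.Unreachable and nothing moves.
- ticket.close_job(): hands the job in; it is judged then, once.
Trained networks look in the newest picture that a camera, given by its name, has taken for a name from the list of things; names that differ only in an ending like _2 or _b are one class to them, and where a whole thing is asked for, a point or a joint stands for the part that bears it (a point fixed in the world has none). Each returns a list of dicts, best first, with "p" (0 to 1); they miss things now and then, are a little off and sometimes report something else, mostly with a low value. They report only what shows in the picture. A call takes as long as a camera call.
- models.recognise(camera, target): "point" ([column, row] in pixels, amid what is visible of it).
- models.masks_of(camera, target): "mask" (384x512 bool, what is visible of it) and "point" ([column, row] in pixels, amid what is visible of it).
The state is a dict: "time": time; "qpos": joint angles; "qd": joint speeds; "tau": joint torques, N m; "tcp_pos": TCP position; "eef_rot": TCP orientation; "contact_force": force on the tool from outside, world axes, zero at the start; "wrist_torque": the same for the moment, N m; "width": finger opening in m; "gripper_force": force on a finger pad.
Only numpy, scipy, OpenCV 4.12 (cv2) and the standard library are available. Lean on these libraries where they do the work, as an engineer would, in place of code of your own. Each camera call takes 0.05 s, during which the arm holds its last target. There are 200 camera calls.

TASK

Lift the clear dust cover off the slotted case and set it down upright in the middle of the square rubber mat. Then draw the wafer carrier (the plate with the tall grip tab) straight up out of its slot, and hold it over the middle of the round inspection stage, tab uppermost and tipped to about 45 degrees with its wafer side up, its bottom edge level and at least 10 cm above the bench. Finish still holding it there, at rest and touching nothing else, and leave the two plain plates and all the other things on the bench where they are.

Things in the scene. Friction and masses are not known exactly. Their poses are not given: they have to be found in the camera images.
- case: Fixed grey block 130 x 130 x 60 mm high, with a 6 mm lip on top. Three top slots at x = -36, 0, +36 mm, each 102 mm long (y), 10 mm wide, floor 10 mm above the bench: one holds the carrier, two hold plain plates; which is which varies. Origin: centre of underside, z up; x points within 30 degrees of straight away from the robot (world x).
- cover: Loose clear acrylic dust cover, an upside-down box 130 x 130 x 86 mm high, 4 mm walls, white rim, about 0.3 kg. Stands on the case, rim 60 mm above the bench, over the lip with 3 mm play. Origin: centre of the rim plane (underside), z up. On top a black knob block 26 mm (x) x 40 mm (y), 86 to 126 mm above the origin. Must rise 80 mm to clear the carrier.
- cover_grip (a point): Centre of the cover's black knob where it is gripped, 108 mm above the cover's origin (22 mm above the cover's top face, 18 mm below the knob's top); fingers close across its 26 mm along the cover's x or its 40 mm along y.
- mat: Fixed black rubber mat, 160 mm square and 4 mm thick, flat on the bench. Origin at the centre of its underside.
- carrier: Loose aluminium plate, 0.22 kg, 8 mm thick (x), 100 wide (y), 85 tall (z), with a grip tab 12 mm thick (x), 36 wide (y) on its top edge, up to 125 mm. Upright in a slot, 1 mm play, bottom 10 mm and tab top 135 mm above the bench. Origin: centre of bottom edge, z to the tab. The dark gridded wafer disc (74 mm across) is on its +x face; in the case it looks along the case's x.
- carrier_grip (a point): Centre of the carrier's grip tab where it is gripped, 110 mm from the carrier's bottom edge (25 mm above the plate's top edge, 15 mm below the tab's top); fingers close across its 12 mm along the carrier's x.
- carrier_low (a point): Middle of the carrier's bottom edge (the carrier's origin).
- wafer (a point): Centre of the wafer disc on the carrier's +x face, 43 mm above the bottom edge.
- stage: Fixed round inspection stage, 150 mm across and 34 mm high, black foot, aluminium rim and glass top, with a small steel micrometer knob out of one side (its +x, to 98 mm from the centre). Origin at the centre of its underside.
- stage_top (a point): Centre of the stage's top, 34 mm above the bench.
- blank_a: One of the two plain aluminium plates without a tab that stay in the case (8 mm thick x 100 wide x 58 tall, top 68 mm above the bench). Origin: centre of its bottom edge.
- blank_b: The other plain plate, as blank_a.
- objective: Bystander: small steel lens barrel standing on the bench, 28 mm across, 44 mm high, near the task's things. Origin at the centre of its underside.
- lens_pot: Bystander: white plastic pot, 34 mm across, 42 mm high, near the task's things. Origin at the centre of its underside.
- dropper: Bystander: bottle 44 mm across, 100 mm high, beyond the task's things. Origin at the centre of its underside.
- scanner: Bystander: black hand scanner in its cradle, 100 x 75 mm, 60 mm high, beyond the task's things. Origin at the centre of its underside.
- dish: Bystander: flat round dish, 94 mm across, 16 mm high, beyond the task's things. Origin at the centre of its underside.
- tweezers: Bystander: steel tweezers lying flat, 125 mm long, 7 mm high, beyond the task's things. Origin at the centre of its underside.
- marker: Bystander: marker pen lying flat, 110 mm long, 14 mm high, beyond the task's things. Origin at the centre of its underside.

How it is judged:
By the outcome, as a careful person would: the job done as asked, in the order asked, and still so for the second after the job is handed in, while the arm keeps its last pose, push and grip.
It also fails if it takes over 64 s, if anything falls off the work surface, if the arm or the gripper's body presses on something with over 40 N, if the wrist force passes 120 N, or if a joint passes its speed limit or range.

## Working session

There is one attempt and no reset: what is moved stays moved. The work goes in short steps, each a Python script; the robot and the scene stay as the last script left them, time stands still between calls to the robot, and variables do not carry over. Pictures are saved under pics/ and viewed, at most 10 in all, crops included, and the job is handed in when it is done.

```bash
mkdir -p pics; ls; cat > h.py <<'E'
import numpy as np, cv2
from scipy.spatial.transform import Rotation as Rot
from station import ctrl, get_state, vision, ticket, models
def cloud(name):
    im,d=vision.grab_frame(name); c=vision.camera_info(name)
    K,R,t=map(np.array,(c["mtx"],c["R"],c["t"]))
    v,u=np.mgrid[:384,:512]
    P=np.stack([(u-K[0,2])/K[0,0]*d,(v-K[1,2])/K[1,1]*d,d],-1)
    return im,d,(P-t)@R
def ray(name,uv,z):
    c=vision.camera_info(name); K,R,t=map(np.array,(c["mtx"],c["R"],c["t"]))
    r=R.T@np.linalg.inv(K)@np.array([*uv,1.]); o=-R.T@t
    return o+r*(z-o[2])/r[2]
def quat(M):
    q=Rot.from_matrix(M).as_quat(); return [q[3],q[0],q[1],q[2]]
E
python3 - <<'E'
from h import *
print(get_state()["time"],ctrl.pinch_z)
ims=[]
for n in("top","side"):
    im,d,P=cloud(n); ims.append(im); cv2.imwrite(f"pics/{n}0.png",im)
    for t in("cover","mat","stage","case","cover_grip","carrier","carrier_grip","wafer","objective","lens_pot","stage_top"):
        r=models.masks_of(n,t)
        for q in r[:1]:
            m=q["mask"]&(d>0); X=P[m]
            if len(X): 
              z=np.percentile(X[:,2],90); print(n,t,round(q["p"],2),np.round(q["point"]),m.sum(),np.median(X,0).round(3),X.min(0).round(3),X.max(0).round(3))
    c=vision.camera_info(n);print(n,"cam at",(-np.array(c["R"]).T@c["t"]).round(2))
E
```

```text
pics
0.0 -0.0187
top cover 0.82 [248. 237.] 3311 [0.485 0.008 0.146] [ 0.416 -0.072 -0.005] [0.562 0.091 0.19 ]
top mat 0.7 [144. 225.] 3778 [0.544 0.292 0.004] [ 0.455  0.202 -0.006] [0.64  0.387 0.013]
top stage 0.93 [372. 227.] 2815 [ 0.519 -0.296  0.034] [ 0.446 -0.371 -0.004] [ 0.608 -0.222  0.041]
top cover_grip 0.67 [249. 238.] 3339 [0.486 0.008 0.146] [ 0.415 -0.072 -0.005] [0.58  0.088 0.19 ]
top lens_pot 0.73 [310. 205.] 157 [ 0.582 -0.143  0.041] [ 0.568 -0.166 -0.002] [ 0.599 -0.127  0.048]
top stage_top 0.83 [368. 227.] 2801 [ 0.519 -0.295  0.034] [ 0.447 -0.371 -0.004] [ 0.608 -0.222  0.041]
top cam at [ 0.38 -0.01  1.15]
side cover 0.85 [311. 207.] 4791 [0.481 0.053 0.145] [ 0.414 -0.249 -0.002] [0.617 0.084 0.189]
side mat 0.87 [240. 344.] 7137 [0.546 0.298 0.005] [ 0.453  0.198 -0.002] [0.638 0.374 0.008]
side stage 0.87 [325. 161.] 1358 [ 0.514 -0.282  0.035] [ 0.444 -0.41  -0.001] [ 0.612 -0.009  0.186]
side case 0.87 [308. 250.] 1360 [0.478 0.07  0.032] [ 0.412 -0.061 -0.002] [0.563 0.084 0.067]
side cover_grip 0.84 [310. 205.] 4572 [0.481 0.053 0.146] [ 0.414 -0.227  0.002] [0.561 0.084 0.189]
side objective 0.81 [333. 289.] 268 [0.407 0.151 0.035] [0.394 0.107 0.001] [0.421 0.158 0.046]
side lens_pot 0.66 [313. 208.] 4786 [0.482 0.052 0.145] [ 0.414 -0.265 -0.002] [0.612 0.084 0.189]
side stage_top 0.82 [326. 160.] 1373 [ 0.514 -0.282  0.035] [ 0.444 -0.423 -0.001] [ 0.612 -0.006  0.187]
side cam at [0.39 0.59 0.62]
```

```bash
python3 - <<'E'
from h import *
im,d,P=cloud("top")
def rect(m,label):
    X=P[m][:,:2].astype(np.float32); r=cv2.minAreaRect(X); print(label,len(X),np.round(r[0],4),np.round(r[1],4),round(r[2],1))
Z=P[...,2]; box=(abs(P[...,0]-.487)<.12)&(abs(P[...,1]-.008)<.12)&(d>0)
rect(box&(Z>.138)&(Z<.155),"covtop"); rect(box&(Z>.178)&(Z<.2),"knob")
m=models.masks_of("top","mat")[0]["mask"]&(abs(Z-.004)<.004); m=cv2.erode(m.astype(np.uint8),np.ones((3,3)))>0; rect(m,"mat(eroded)")
m=models.masks_of("top","stage")[0]["mask"]&(Z>.029)&(Z<.039); X=P[m][:,:2].astype(np.float32)
print("stage",cv2.minEnclosingCircle(X), cv2.minAreaRect(X))
b=np.hstack([cv2.imread("pics/top0.png")[100:330,80:480]]); 
cv2.imwrite("pics/a.png",cv2.resize(b,None,fx=2,fy=2))
E
```

```text
covtop 3010 [0.4901 0.0082] [0.1298 0.1304] 80.4
knob 218 [0.4898 0.0082] [0.0401 0.0262] 80.5
mat(eroded) 1760 [0.5469 0.2927] [0.1552 0.1548] 79.5
stage ((0.5197550654411316, -0.29649239778518677), 0.07383973151445389) ((0.5210791826248169, -0.2980136275291443), (0.14094586670398712, 0.1408853679895401), 22.41480827331543)
```

View pics/a.png

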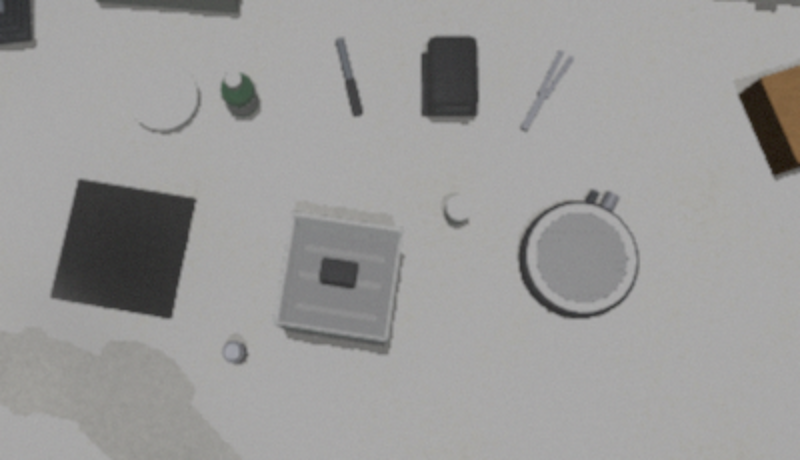

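View pics/side0.png

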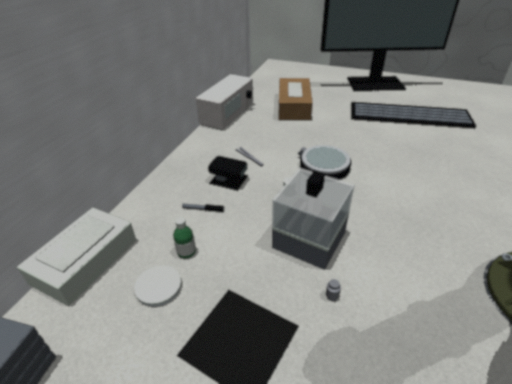

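The pictures show the cover with its black knob at about (340,275) in the crop, the mat on the left at (124,248), and the stage on the right at (580,258) with its micrometer knob pointing up. The lens pot is at (457,208) and the objective at (235,350). The case yaw is about -9.6°. Next I'll check IK for all the poses.

```bash
cat >> h.py <<'E'
YAW=np.radians(-9.6); COV=np.array([.4900,.0082]); MAT=np.array([.5469,.2927]); STG=np.array([.5205,-.2968])
def down(yaw,s):   # tool y = s * case x
    y=s*np.array([np.cos(yaw),np.sin(yaw),0]); z=np.array([0,0,-1.]); return np.c_[np.cross(y,z),y,z]
def tipped(psi,s): # wafer normal horizontally along psi, 45 deg up
    a=np.array([np.cos(psi),np.sin(psi),0]); u=np.array([0,0,1.])
    xc=(a+u)/2**.5; zc=(u-a)/2**.5; y=s*xc; z=-zc; return np.c_[np.cross(y,z),y,z],xc,zc
def final(psi,s,zb=.14):
    M,xc,zc=tipped(psi,s); w=.043*zc+.004*xc
    o=np.array([*(STG-w[:2]),zb]); return o+zc*(.110-.0187),M,zc
E
python3 - <<'E'
from h import *
f=lambda q:None if q is None else np.round(q,2)
for s in(1,-1):
    q=quat(down(YAW,s)); print(s,f(ctrl.ik([*COV,.25],q)),f(ctrl.ik([*COV,.151],q)),f(ctrl.ik([*MAT,.24],q)),f(ctrl.ik([*MAT,.095],q)))
    for d in(-60,-45,-30,-10,10):
        p,M,_=final(np.radians(d),s); print(d,p.round(3),f(ctrl.ik(p,quat(M))))
E
```

```text
1 [-0.31  0.29  0.33  1.82 -0.11  1.05 -0.11] [-0.26  0.4   0.27  1.97 -0.15  0.79 -0.07] [-0.61  0.49  0.13  1.5  -0.07  1.15 -0.64] [-0.59  0.63  0.1   1.69 -0.08  0.83 -0.63]
-60 [ 0.502 -0.265  0.205] [-0.56  0.46  0.88  2.3   1.61  0.23 -2.43]
-45 [ 0.494 -0.271  0.205] [-0.19  0.31  0.52  2.41  2.4   0.32 -2.88]
-30 [ 0.488 -0.278  0.205] [ 1.07  0.32 -0.83  2.44  2.31  0.47 -2.38]
-10 [ 0.484 -0.29   0.205] [ 1.59  0.5  -1.22  2.37  2.39  0.25 -1.91]
10 [ 0.484 -0.303  0.205] [ 1.24  0.4  -0.43  2.19 -1.32  0.51  2.21]
-1 [ 0.21  0.29 -0.36  1.81  0.12  1.06  2.77] [ 0.28  0.42 -0.49  1.96  0.26  0.83  2.63] [-0.15  0.54 -0.64  1.5   0.33  1.21  2.13] [-0.16  0.69 -0.63  1.68  0.49  0.93  2.  ]
-60 [ 0.502 -0.265  0.205] [-0.04  0.33  0.12  2.3   1.55  0.59  0.77]
-45 [ 0.494 -0.271  0.205] [0.16 0.27 0.07 2.41 2.11 0.44 0.55]
-30 [ 0.488 -0.278  0.205] [ 0.58  0.25 -0.18  2.45  2.81  0.36  0.26]
-10 [ 0.484 -0.29   0.205] [ 1.59  0.5  -1.22  2.37  2.39  0.25  1.23]
10 [ 0.484 -0.303  0.205] [ 0.52  0.43  0.56  2.2  -1.47  0.94 -0.78]
```

```bash
python3 - <<'E'
from h import *
T=lambda:round(get_state()["time"],1)
q=quat(down(YAW,1))
ctrl.movep([*COV,.26],q); ctrl.movel([*COV,.151],max_speed=.1)
ctrl.close_gripper(60); s=get_state(); print(T(),s["width"],s["tcp_pos"],s["contact_force"])
ctrl.movel([*COV,.243],max_speed=.12); s=get_state(); print(T(),s["width"],s["contact_force"])
ctrl.movel([*MAT,.243],frame=None,max_speed=.2)
ctrl.movel([*MAT,.112],max_speed=.12); f0=np.array(get_state()["contact_force"])
for z in np.arange(.108,.088,-.002):
    ctrl.movel([*MAT,z],max_speed=.05); f=np.array(get_state()["contact_force"])
    if f[2]-f0[2]>1.5: break
print(T(),z,f0,f)
E
```

```text
5.4 0.025216049612326995 [0.49002501 0.00823128 0.15118349] [-1.11857206 -0.36523394  2.6346095 ]
6.3 0.02561285237421231 [-1.33471507  0.19334612 -2.94319682]
11.1 0.09399999999999999 [ 0.50435463 -0.08721457 -2.73436555] [-2.53721007 -1.51388     7.07998282]
```

```bash
python3 - <<'E'
from h import *
ctrl.ungrasp(); ctrl.movel([*MAT,.25],max_speed=.2)
ctrl.movel([.42,.25,.27],max_speed=.25)
print(get_state()["time"])
im,d,P=cloud("top"); Z=P[...,2]
def rect(m,l):
    r=cv2.minAreaRect(P[m][:,:2].astype(np.float32)); print(l,m.sum(),np.round(r[0],4),np.round(r[1],4),round(r[2],1))
box=(abs(P[...,0]-.49)<.09)&(abs(P[...,1]-.008)<.09)&(d>0)
for a,b in((.125,.145),(.085,.1),(.064,.0705)):
    m=box&(Z>a)&(Z<b); print(a,m.sum(),np.median(P[m],0) if m.any() else ""); 
    if m.sum()>4: rect(m,a)
mb=(abs(P[...,0]-.547)<.1)&(abs(P[...,1]-.293)<.1)&(Z>.085)&(Z<.1); 
if mb.sum()>4: rect(mb,"cover")
for n in("top","side"):
    i2,d2,P2=(im,d,P) if n=="top" else cloud(n)
    for t in("carrier","carrier_grip","wafer"):
        for r in models.masks_of(n,t)[:2]:
            m=r["mask"]&(d2>0); print(n,t,r["p"],r["point"],np.median(P2[m],0).round(3))
    cv2.imwrite(f"pics/b_{n}.png",cv2.resize(i2[100:330,80:480],None,fx=2,fy=2,interpolation=cv2.INTER_CUBIC))
a=cv2.imread("pics/b_top.png")[80:330,0:500];b=cv2.imread("pics/b_side.png")[80:380,200:700]
cv2.imwrite("pics/b.png",np.vstack([a,b]))
E
```

```text
13.375
0.125 88 [0.48880309 0.00769635 0.13431076]
0.125 88 [0.4898 0.0083] [0.0355 0.012 ] 80.1
0.085 98 [ 0.48886429 -0.00462196  0.09490727]
0.085 98 [0.4889 0.0079] [0.0991 0.0102] 80.2
0.064 517 [0.48562943 0.00852353 0.06677335]
0.064 517 [0.4893 0.0103] [0.1213 0.1248] 80.5
cover 2174 [0.5479 0.292 ] [0.1315 0.1301] 79.9
top carrier 0.68 [372.0, 225.8] [ 0.52  -0.295  0.033]
top carrier 0.53 [250.8, 239.8] [0.487 0.006 0.098]
top carrier_grip 0.68 [249.6, 238.4] [0.488 0.008 0.098]
top wafer 0.79 [254.6, 240.4] [0.487 0.004 0.097]
top wafer 0.24 [200.5, 147.5] [0.733 0.134 0.067]
side carrier 0.89 [311.2, 208.9] [0.488 0.021 0.095]
side carrier 0.17 [158.2, 287.3] [0.743 0.25  0.017]
side carrier_grip 0.93 [314.1, 213.9] [0.487 0.022 0.095]
side wafer 0.97 [315.1, 210.1] [0.488 0.021 0.095]
```

View pics/b.png

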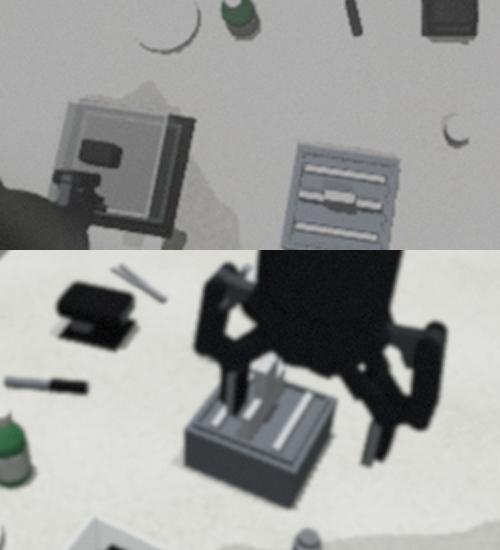

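The carrier stands in the middle slot at crop (340,198), with its tab at (0.4898, 0.0083). The cover is upright and centred on the mat. Next I'll search for a comfortable final pose.

```bash
python3 - <<'E'
from h import *
lo=np.array([-3.08,-.24,-1.43,0,-1.52,.17,-2.89]);hi=np.array([3.08,2.05,1.35,2.5,4.66,1.96,2.89])
R=[]
for s in(1,-1):
    g=ctrl.ik([*STG,.30],quat(down(np.radians(-30),s)))
    for d in range(-180,180,15):
        u=ctrl.ik([*STG,.33],quat(down(np.radians(d),s)))
        for zb in(.13,.2,.26):
            p,M,_=final(np.radians(d),s,zb); q=ctrl.ik(p,quat(M))
            if q is None or u is None: continue
            q=np.array(q); mar=np.minimum(q-lo,hi-q).min(); R.append((mar,s,d,zb,np.abs(q-u).max(),q.round(2),np.round(u,2)))
R.sort(key=lambda r:-r[0])
for r in R[:22]: print(*[np.round(x,2) for x in r])
E
```

```text
0.74 -1 -105 0.13 1.01 [-0.17  0.62  0.25  1.76  0.71  1.1   0.92] [ 0.25  0.42  0.37  1.4  -0.15  1.35  1.93]
0.73 -1 -105 0.2 0.92 [-0.15  0.53  0.22  1.69  0.7   1.23  1.01] [ 0.25  0.42  0.37  1.4  -0.15  1.35  1.93]
0.67 -1 -120 0.13 0.8 [-0.12  0.71  0.27  1.56  0.56  1.29  0.89] [ 0.21  0.43  0.43  1.4  -0.18  1.35  1.7 ]
0.62 -1 -90 0.2 1.12 [-0.17  0.43  0.2   1.88  0.85  1.03  1.05] [ 0.28  0.42  0.32  1.4  -0.13  1.35  2.17]
0.62 -1 -105 0.26 0.85 [-0.14  0.47  0.19  1.6   0.7   1.34  1.09] [ 0.25  0.42  0.37  1.4  -0.15  1.35  1.93]
0.6 1 30 0.2 1.37 [ 1.53  0.51 -0.83  1.88 -0.57  0.77  1.72] [ 0.16  0.44  0.52  1.4  -0.22  1.36  1.21]
0.6 1 30 0.26 1.38 [ 1.54  0.44 -0.83  1.79 -0.57  0.91  1.65] [ 0.16  0.44  0.52  1.4  -0.22  1.36  1.21]
0.6 -1 -90 0.26 1.01 [-0.16  0.36  0.17  1.8   0.81  1.15  1.16] [ 0.28  0.42  0.32  1.4  -0.13  1.35  2.17]
0.55 1 -105 0.13 1.06 [-0.48  0.74  0.8   1.77  0.36  0.91 -1.88] [-0.12  0.62  1.16  1.4  -0.56  1.48 -0.82]
0.54 -1 -120 0.2 0.75 [-0.11  0.64  0.25  1.48  0.57  1.42  0.96] [ 0.21  0.43  0.43  1.4  -0.18  1.35  1.7 ]
0.54 1 
[... 601 characters left out ...]
6] [-0.12  0.62  1.16  1.4  -0.56  1.48 -0.82]
0.52 1 -120 0.2 0.86 [-0.4   0.76  0.83  1.49  0.24  1.27 -1.86] [-0.14  0.65  1.24  1.4  -0.62  1.51 -1.03]
0.51 1 15 0.26 1.31 [ 1.44  0.27 -0.63  1.97 -0.83  0.75  1.68] [ 0.13  0.45  0.58  1.4  -0.24  1.36  0.97]
0.51 1 -120 0.26 0.88 [-0.4   0.71  0.84  1.4   0.27  1.39 -1.82] [-0.14  0.65  1.24  1.4  -0.62  1.51 -1.03]
0.5 1 -135 0.13 0.63 [-0.29  0.93  0.85  1.36  0.07  1.39 -1.97] [-0.12  0.62  1.16  1.4  -0.56  1.48 -1.34]
0.5 1 -75 0.26 1.29 [-0.65  0.33  0.85  1.97  0.72  0.75 -1.67] [-0.07  0.56  1.01  1.4  -0.47  1.43 -0.38]
0.48 -1 -75 0.26 1.17 [-0.15  0.24  0.17  1.97  0.94  0.94  1.25] [ 0.3   0.41  0.28  1.4  -0.12  1.34  2.42]
```

```bash
python3 - <<'E'
from h import *
T=lambda:round(get_state()["time"],1)
C=np.array([.4897,.0082]); q=quat(down(YAW,-1))
ctrl.movep([*C,.26],q); ctrl.movel([*C,.1015],max_speed=.1)
ctrl.close_gripper(80); s=get_state(); print(T(),s["width"],s["tcp_pos"],s["contact_force"],s["wrist_torque"])
for z in(.125,.16,.19,.28):
    ctrl.movel([*C,z],max_speed=.06 if z<.17 else .12); s=get_state(); print(T(),s["width"],np.round(s["contact_force"],1))
im,d,P=cloud("side"); cv2.imwrite("pics/c.png",im)
E
```

```text
19.1 0.011358964150686154 [0.48996319 0.00825717 0.10169507] [0.12404611 0.20770636 2.90545778] [ 0.01259825 -0.00939758 -0.01485677]
19.7 0.010910415000620744 [ 0.2 -0.3 -2.2]
20.4 0.010884733869125612 [-0.7 -0.2 -1.6]
20.8 0.011373951550609938 [ 0.2  0.3 -2. ]
21.7 0.010744953409963835 [-0.  -0.3 -2.2]
```

View pics/c.png

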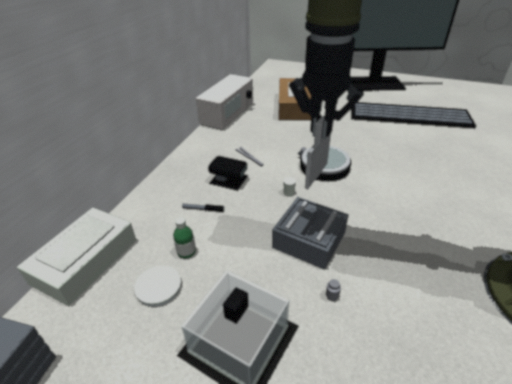

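The carrier hangs straight from the fingers at about (318,155), clear of the case. Both blanks are still in place, and the cover is on the mat at (240,325).

```bash
python3 - <<'E'
from h import *
p,M,zc=final(np.radians(-105),-1,.15)
ctrl.movel([*STG,.30],max_speed=.2)
ctrl.movep(p+np.array([0,0,.05]),quat(M)); ctrl.movel(p,max_speed=.1); ctrl.pause(.5)
s=get_state(); print(s["time"],s["width"],np.round(s["tcp_pos"],4),p.round(4),s["eef_rot"],quat(M),np.round(s["contact_force"],1))
im,d,P=cloud("top"); cv2.imwrite("pics/d_top.png",im); i2,d2,P2=cloud("side")
cv2.imwrite("pics/d.png",np.hstack([im[150:330,270:470],i2[70:250,230:430]]).repeat(2,0).repeat(2,1))
for n,Q,D in(("top",P,d),("side",P2,d2)):
  for t in("carrier","wafer"):
    for r in models.masks_of(n,t)[:1]:
        m=r["mask"]&(D>0)&(Q[...,2]>.12)&(Q[...,2]<.25)
        if m.sum()<30: print(n,t,"few"); continue
        X=Q[m]; c=np.median(X,0); w=np.linalg.svd(X[np.linalg.norm(X-c,axis=1)<.06]-c)[2][2]; w*=np.sign(w[2])
        print(n,t,r["p"],np.round(r["point"]),c.round(3),X.min(0).round(3),"normal",w.round(3))
print("want normal",(-M[:,1]).round(3),"stage",STG)
E
```

```text
26.725 0.010811256417572175 [ 0.5301 -0.2611  0.2148] [ 0.5301 -0.2611  0.2146] [-0.04979371  0.12066908  0.91596167 -0.37943876] [np.float64(-0.04995021125231483), np.float64(0.12059047744873963), np.float64(0.9159756150367535), np.float64(-0.3794095225512603)] [ 0.1 -0.1 -1.3]
top carrier 0.76 [386. 220.] [ 0.517 -0.29   0.189] [ 0.465 -0.336  0.149] normal [-0.195 -0.683  0.704]
top wafer 0.7 [385. 221.] [ 0.516 -0.292  0.188] [ 0.465 -0.334  0.15 ] normal [-0.192 -0.679  0.708]
side carrier 0.72 [333. 114.] [ 0.508 -0.281  0.182] [ 0.464 -0.331  0.147] normal [-0.144 -0.687  0.712]
side wafer 0.67 [335. 114.] [ 0.507 -0.279  0.186] [ 0.464 -0.331  0.149] normal [-0.14  -0.702  0.698]
want normal [-0.183 -0.683  0.707] stage [ 0.5205 -0.2968]
```

View pics/d.png

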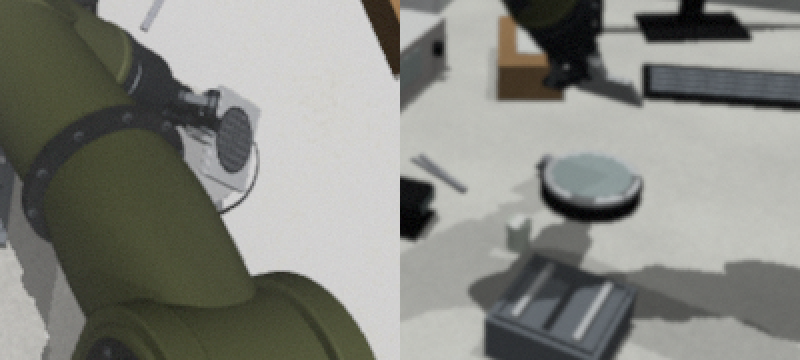

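The wafer faces up, with its disc at crop (235,140). The plate is tipped at 45° (fitted normal z is 0.704), its lowest edge is at about 0.15 m, and the wafer is over the stage centre.

```bash
python3 -c "
from h import *
s=get_state(); print(s['time'],s['width'],np.abs(s['qd']).max()); print(ticket.close_job())"
```

```text
27.025 0.011022882461538947 0.0021050240830256216
the job is handed in; nothing more can be done
None
```

I handed the job in at 27 s: the cover stands upright in the middle of the mat, and the arm is holding the carrier at rest over the stage centre, tipped 45° with its wafer side up and its bottom edge about 15 cm above the bench.

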